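Put the thinner bottles away in the flap-covered crate

TASK

Put every loose white bottle away in the grey crate and then shut the crate's hood. Each cell of the crate is hidden under a pair of sprung flaps and one or two of them already hold a tin, so feel for the empty ones; stand each bottle upright right down on the floor of an empty cell, one to a cell, then lower the hood until it is fully closed. Leave the gun cup, the film gauge and the fan deck where they are.

Things in the scene. Friction and masses are not known exactly. Their poses are not given: they have to be found in the camera images.
- crate: grey metal crate fixed to the bench, 96 mm deep (x, front face at x = -48 mm), 464 mm long (y), 100 mm high to its rim; origin at the centre of its underside, front to the robot, yaw within 0.15 rad. Six cells in a row along y, 76 mm apart, each 84 mm (x) by 72 mm (y) inside, floor 5 mm up, partitions to 92 mm; each closed by two flaps (see cell_1, cell_2)
- cell_1 (a point): centre of the floor of cell 1, at the robot's right end (lowest y); axes as the crate's. All cells alike: covered at 88 mm height by two grey flaps, 40 mm long and 3 mm thick, hinged at the front and back walls and meeting in the middle. They swing down under less than 2 N and spring back; a bottle pushed down parts them (they hang beside it, leaving 76 mm) and reaches the floor
- cell_2 (a point): centre of the floor of cell 2. One or two of the six cells hold a hidden tin, 62 to 66 mm across and 70 or 74 mm tall: pushed in the middle, the flaps there give only some 8 to 12 mm and then stop hard; over an empty cell they give all the way (more than 30 mm)
- cell_3 (a point): centre of the floor of cell 3
- cell_4 (a point): centre of the floor of cell 4
- cell_5 (a point): centre of the floor of cell 5
- cell_6 (a point): centre of the floor of cell 6, at the robot's left end
- hood (a joint): angle of the hood about its hinge on the far rim: 0 closed, 1.75 to 1.95 rad at the start (standing open behind the crate), stop at 2.0. A hollow cover 96x464x64 mm; closed, it sits on the rim, its top 164 mm above the bench, and clears the bottles by 5 mm. The hinge is stiff (0.35 N m of friction): the hood stays where it is left and takes about 6 N at the handle to move
- hood_handle (a point): middle of the round steel handle bar on the hood's front: 10 mm thick, 110 mm long, along the crate's y, 50 mm off the hood's face (legs at the ends). In the crate's frame it is 146 mm in front of the hinge and 25 mm above it when closed; with the hood open it is on top, legs pointing down. Axes turn with the hood
- hood_hinge (a point): middle of the hood's hinge line (along the crate's y), on the far rim of the crate, 48 mm behind the crate's origin and 100 mm above the bench
- bottle_1: white plastic bottle standing upright: round body 56 mm across to 94 mm height, a shoulder, then a straight grey ribbed screw cap 28 mm across from 108 to 150 mm above its underside; nearly empty, 0.13 to 0.25 kg, weight low down; take it by the cap. Origin at the centre of its underside, z along its axis. There are three or four such bottles; None if this one is absent
- bottle_2: white plastic bottle standing upright: round body 56 mm across to 94 mm height, a shoulder, then a straight grey ribbed screw cap 28 mm across from 108 to 150 mm above its underside; nearly empty, 0.13 to 0.25 kg, weight low down; take it by the cap. Origin at the centre of its underside, z along its axis. There are three or four such bottles; None if this one is absent
- bottle_3: white plastic bottle standing upright: round body 56 mm across to 94 mm height, a shoulder, then a straight grey ribbed screw cap 28 mm across from 108 to 150 mm above its underside; nearly empty, 0.13 to 0.25 kg, weight low down; take it by the cap. Origin at the centre of its underside, z along its axis. There are three or four such bottles; None if this one is absent
- bottle_4: white plastic bottle standing upright: round body 56 mm across to 94 mm height, a shoulder, then a straight grey ribbed screw cap 28 mm across from 108 to 150 mm above its underside; nearly empty, 0.13 to 0.25 kg, weight low down; take it by the cap. Origin at the centre of its underside, z along its axis. There are three or four such bottles; None if this one is absent
- gun_cup: bystander: small spray-gun cup with a lid, 73 mm across, 120 mm tall, upright; origin at the centre of its underside
- gauge: bystander: black hand-held film thickness gauge lying flat, 105x62x26 mm; origin at the centre of its underside
- fan_deck: bystander: colour fan deck lying flat, 150x44x19 mm; origin at the centre of its underside
Not all that is in view belongs to the job. What is shaped like the bottle_3 but brown is not meant.

How it is judged:
On the way, in this order (a step that is already met when the one before it is completed fails the run):
1. every bottle stands upright on the floor of a cell, with the hood still open ((horizontal distance between bottle_1 and cell_1 below 0.025 m or horizontal distance between bottle_1 and cell_2 below 0.025 m or horizontal distance between bottle_1 and cell_3 below 0.025 m or horizontal distance between bottle_1 and cell_4 below 0.025 m or horizontal distance between bottle_1 and cell_5 below 0.025 m or horizontal distance between bottle_1 and cell_6 below 0.025 m) and z of each of bottle_1, bottle_2, bottle_3, bottle_4 in the frame of crate below 0.02 m and angle between each of bottle_1, bottle_2, bottle_3, bottle_4's own z axis and vertical below 0.12 rad and (horizontal distance between bottle_2 and cell_1 below 0.025 m or horizontal distance between bottle_2 and cell_2 below 0.025 m or horizontal distance between bottle_2 and cell_3 below 0.025 m or horizontal distance between bottle_2 and cell_4 below 0.025 m or horizontal distance between bottle_2 and cell_5 below 0.025 m or horizontal distance between bottle_2 and cell_6 below 0.025 m) and (horizontal distance between bottle_3 and cell_1 below 0.025 m or horizontal distance between bottle_3 and cell_2 below 0.025 m or horizontal distance between bottle_3 and cell_3 below 0.025 m or horizontal distance between bottle_3 and cell_4 below 0.025 m or horizontal distance between bottle_3 and cell_5 below 0.025 m or horizontal distance between bottle_3 and cell_6 below 0.025 m) and (horizontal distance between bottle_4 and cell_1 below 0.025 m or horizontal distance between bottle_4 and cell_2 below 0.025 m or horizontal distance between bottle_4 and cell_3 below 0.025 m or horizontal distance between bottle_4 and cell_4 below 0.025 m or horizontal distance between bottle_4 and cell_5 below 0.025 m or horizontal distance between bottle_4 and cell_6 below 0.025 m) and value of joint hood above 0.5 rad), for 0.2 s.
2. the hood is lowered fully closed over them (value of joint hood below 0.06 rad), for 0.2 s.
At the end, for the whole second after the job is handed in: Every bottle present stands in a cell (its axis within 25 mm of the cell's centre, its underside less than 20 mm above the crate's underside, tilt under 0.12 rad), at rest, and the hood is closed to within 0.06 rad ((horizontal distance between bottle_1 and cell_1 below 0.025 m or horizontal distance between bottle_1 and cell_2 below 0.025 m or horizontal distance between bottle_1 and cell_3 below 0.025 m or horizontal distance between bottle_1 and cell_4 below 0.025 m or horizontal distance between bottle_1 and cell_5 below 0.025 m or horizontal distance between bottle_1 and cell_6 below 0.025 m) and z of each of bottle_1, bottle_2, bottle_3, bottle_4 in the frame of crate below 0.02 m and angle between each of bottle_1, bottle_2, bottle_3, bottle_4's own z axis and vertical below 0.12 rad and (horizontal distance between bottle_2 and cell_1 below 0.025 m or horizontal distance between bottle_2 and cell_2 below 0.025 m or horizontal distance between bottle_2 and cell_3 below 0.025 m or horizontal distance between bottle_2 and cell_4 below 0.025 m or horizontal distance between bottle_2 and cell_5 below 0.025 m or horizontal distance between bottle_2 and cell_6 below 0.025 m) and (horizontal distance between bottle_3 and cell_1 below 0.025 m or horizontal distance between bottle_3 and cell_2 below 0.025 m or horizontal distance between bottle_3 and cell_3 below 0.025 m or horizontal distance between bottle_3 and cell_4 below 0.025 m or horizontal distance between bottle_3 and cell_5 below 0.025 m or horizontal distance between bottle_3 and cell_6 below 0.025 m) and (horizontal distance between bottle_4 and cell_1 below 0.025 m or horizontal distance between bottle_4 and cell_2 below 0.025 m or horizontal distance between bottle_4 and cell_3 below 0.025 m or horizontal distance between bottle_4 and cell_4 below 0.025 m or horizontal distance between bottle_4 and cell_5 below 0.025 m or horizontal distance between bottle_4 and cell_6 below 0.025 m) and linear speed of each of bottle_1, bottle_2, bottle_3, bottle_4 below 0.03 m/s and value of joint hood below 0.06 rad); the robot touches nothing.
It fails at once if a bystander (gun cup, film gauge, fan deck) is moved more than 3 cm (distance of any of gun_cup, gauge, fan_deck from where it was at the start of the episode above 0.03 m).
Of tin_1, tin_2, tin_3, tin_4, tin_5, tin_6 only 1 to 2 are there at a start; the rules pass over those that are not, and their reading is None.
Of bottle_1, bottle_2, bottle_3, bottle_4 only 3 to 4 are there at a start; the rules pass over those that are not, and their reading is None.
At some moment in a run one of bottle_1, bottle_2, bottle_3, bottle_4 may be knocked a few centimetres aside while the robot is not near it.
It also fails if it takes over 210 s, if anything falls off the work surface, if the arm or the gripper's body presses on something with over 40 N, if the wrist force passes 120 N, or if a joint passes its speed limit or range.

ROBOT

A 7-joint arm with a two-finger parallel gripper is mounted at the origin on a cart in front of the work surface, level with it; the furniture and walls round the work are solid. World frame = base frame: x ahead of the robot, y to its left, z up, the work surface at z = 0. Lengths are in m, angles in rad, forces in N, time in s.
With the tool pointing down it reaches from about 0.425 to 0.925 m from the base axis. Payload 6.8 kg.
Tool frame: the origin (TCP) lies at the very end of the fingers, on their centre line; the grasp point (between the pads) lies env.grasp_offset behind it (env.grasp_offset is the distance from the TCP to the grasp point, in m); z points along the fingers, y is the direction in which the jaws open and shut (so a half turn about z gives the same grasp; the last joint's range is limited). The gripper opens to 85 mm and grips with 20 to 120 N. Pads are 22 mm wide; open, the fingers measure 114 mm over their backs; the gripper's body (76 mm by 85 mm) begins 54 mm behind the grasp point. The pads swing forward as they close: fully open they stand 13 mm farther back than shut.
Start: joints at [-1.43, 0.477, 0.022, 1.555, -0.011, 1.109, -0.083], TCP at [0.166, 0.654, 0.231] pointing down, gripper open.
Joint ranges: [-2.96, 2.96], [-0.34, 2.1], [-1.41, 1.46], [0.24, 2.44], [-1.37, 4.51], [0.17, 1.92], [-2.96, 2.96]. Speed limits (rad/s): [2.39, 2.39, 3.14, 3.14, 3.14, 3.14, 3.14].

INTERFACE

Orientations are given as a rotation vector (axis times angle).
In Python, from workcell import env gives the robot as it stands.
- The arm moves only by the tool drive_tool, never from a script. Its argument "deltas" is one flat list of numbers, 7 for each row, row after row: the opening, from 0 (shut) to 1 (fully open), then the shift along the tool's x, y, z in mm, then the turn, a rotation vector about the tool's x, y, z in degrees. A call has 1 to 10 rows; each row shifts and turns the commanded pose from where the row before left it, along the tool's axes as they then stand; what a row does not reach is not made up. A row lasts 1/10 s, in which the tool goes at most 50 mm and 8.59 degrees, less where a joint would pass 70% of its speed; a pose out of reach is approached as far as the arm can. A call with a gripper value outside its range is refused whole. The fingers move at their own pace and stop on an object; the grip force is fixed at half the most. Time passes only in rows, so rows that do not move let the fingers close. It gives the time, the measured TCP pose, the force and the opening at its end, in the units of the state.
- env.get_state(): the state, without advancing time (a new reading comes with each control period).
- env.read_camera(name): name is "scene" or "top" or "wrist"; returns a dict with "color" (384x512x3 uint8, red, green, blue), "fx", "fy", "cx", "cy" (pixels), "distortion" ([k1, k2, p1, p2, k3] as OpenCV has them; the pictures are not rectified), "rvec" (rotation vector, rad) and "tvec" (3), from world to camera coordinates, as OpenCV has them. Camera axes: x right, y down, z forward; pixel columns grow to the right and rows downward; lengths in m; the calibration is good to about 2 mm. A picture is of the moment at which its call begins. There is no depth.
- env.hand_in(): hands the job in, once; it reports no verdict.
The state is a dict: "time": time; "q": joint angles; "dq": joint speeds; "tau": joint torques, N m; "eef_pos": TCP position; "tcp_rot": TCP orientation; "force": force on the tool from outside, world axes, zero at the start; "torque": the same for the moment, N m; "gripper_width": opening from 0.0 (shut) to 1.0 (fully open).
Only numpy, scipy, OpenCV 4.12 (cv2) and the standard library are available. Lean on these libraries where they do the work, as an engineer would, in place of code of your own. Each camera call takes 0.05 s, during which the arm holds its last target. There are 200 camera calls.

## Working session

There is one attempt and no reset: what is moved stays moved. The work goes in short steps, Python scripts to look and compute and a tool call to move; the robot and the scene stay as the last step left them, time stands still between calls to the robot, and variables do not carry over. Pictures are saved under pics/ and viewed, about 12 in all and at most 16, crops included, and the job is handed in when it is done.

Besides the shell and the picture viewer there is one more tool, called after ">>>" by a JSON object that holds its "name" and its "arguments". drive_tool: Moves the arm, as the interface text tells. Its arguments: {"type":"object","properties":{"deltas":{"type":"array","items":{"type":"number"}}},"required":["deltas"]}

```bash
mkdir -p pics; cat > h.py <<'E'
import numpy as np, cv2
from workcell import env
def cam(n):
    c=env.read_camera(n); c['K']=np.array([[c['fx'],0,c['cx']],[0,c['fy'],c['cy']],[0,0,1.]]); c['D']=np.array(c['distortion'],float)
    c['R']=cv2.Rodrigues(np.array(c['rvec'],float))[0]; c['t']=np.array(c['tvec'],float).ravel(); return c
def ray(c,uv,z):
    p=cv2.undistortPoints(np.array([[uv]],float),c['K'],c['D'])[0,0]
    o=-c['R'].T@c['t']; d=c['R'].T@np.array([p[0],p[1],1]); return o+d*(z-o[2])/d[2]
def proj(c,P): return cv2.projectPoints(np.array(P,float).reshape(-1,1,3),np.array(c['rvec'],float),c['t'],c['K'],c['D'])[0][:,0]
def save(c,n,s=1.5): cv2.imwrite('pics/'+n+'.png',cv2.resize(c['color'][:,:,::-1],None,fx=s,fy=s))
def rel(P,yaw_tool=None):
    s=env.get_state(); R=cv2.Rodrigues(np.array(s['tcp_rot'],float))[0]
    return R.T@(np.array(P)-np.array(s['eef_pos']))*1000
E
python3 - <<'E'
from h import *
for n in ['scene','top']:
    c=cam(n); save(c,n+'0'); np.save(n+'0.npy',c['color']); print(n,-c['R'].T@c['t'],c['R'][2])
s=env.get_state(); print(s,env.grasp_offset); print(cv2.Rodrigues(np.array(s['tcp_rot'],float))[0])
E
```

```text
scene [-0.38487027 -0.49270181  0.8814064 ] [ 0.70449594  0.36385176 -0.60934175]
top [-0.41960069  0.34329295  1.37382509] [ 0.57348175 -0.23973902 -0.78335425]
{'time': 0.1, 'q': array([-1.43004866,  0.47774062,  0.02236451,  1.55633762, -0.0115019 ,
        1.10930461, -0.08309279]), 'dq': array([ 0.00019279, -0.00146188,  0.00199851, -0.00396987, -0.0001823 ,
       -0.00217713, -0.00018392]), 'tau': array([ 3.50671173e-03, -5.97754920e+01,  1.61330681e+00, -2.81955993e+01,
        1.28229044e-02,  5.04378535e-03,  2.94749356e-06]), 'eef_pos': array([0.16613654, 0.65368892, 0.23041414]), 'tcp_rot': array([-3.89860437e-01, -3.11723015e+00,  2.60734670e-03]), 'force': array([-0.41901353, -0.48236451, -0.5601145 ]), 'torque': array([-0.01911054,  0.00494975,  0.04965035]), 'gripper_width': 1.001008576139537} 0.0187
[[-9.69198642e-01  2.46280149e-01 -2.82215414e-04]
 [ 2.46280277e-01  9.69197268e-01 -1.63756442e-03]
 [-1.29777201e-04 -1.65662930e-03 -9.99998619e-01]]
```

View pics/top0.png

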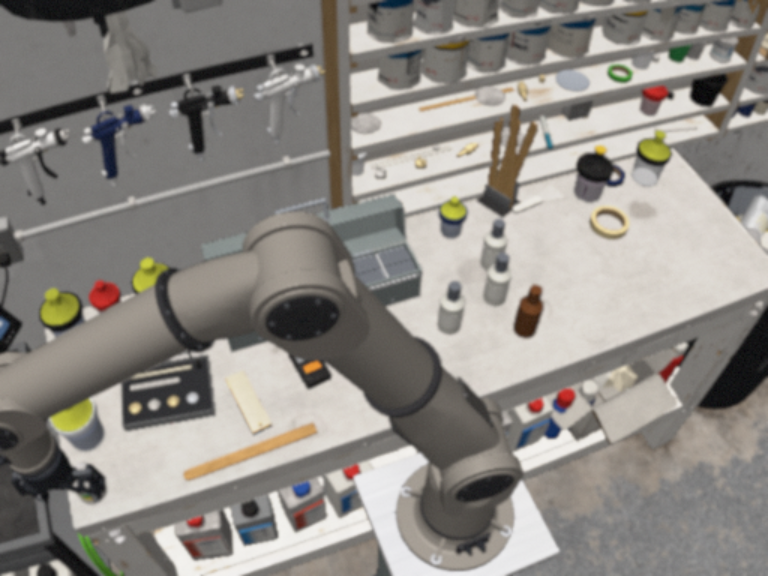

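View pics/scene0.png

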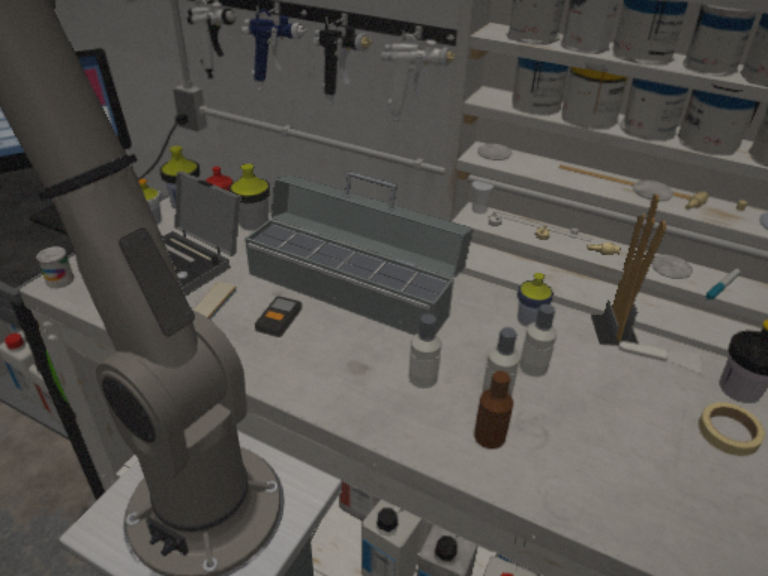

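The scene view shows three white bottles with caps near (428,325), (508,342) and (545,318). Lookalikes are the brown bottle at (493,415), the gun cup at (535,295) and the mug at (750,360), all excluded. The crate's front rim runs from (247,238) to (449,312). I'll check this in close crops.

```bash
python3 - <<'E'
from h import *
a=np.load('scene0.npy');b=np.load('top0.npy')
f=lambda im,x,y,w,h,s:cv2.resize(im[y:y+h,x:x+w,::-1],None,fx=s,fy=s,interpolation=cv2.INTER_CUBIC)
cv2.imwrite('pics/crate0.png',f(a,160,115,160,115,5))
cv2.imwrite('pics/bot0.png',np.hstack([f(a,265,195,110,110,3.6),f(b,285,130,110,110,3.6)]))
E
```

```text
(no output)
```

View pics/crate0.png

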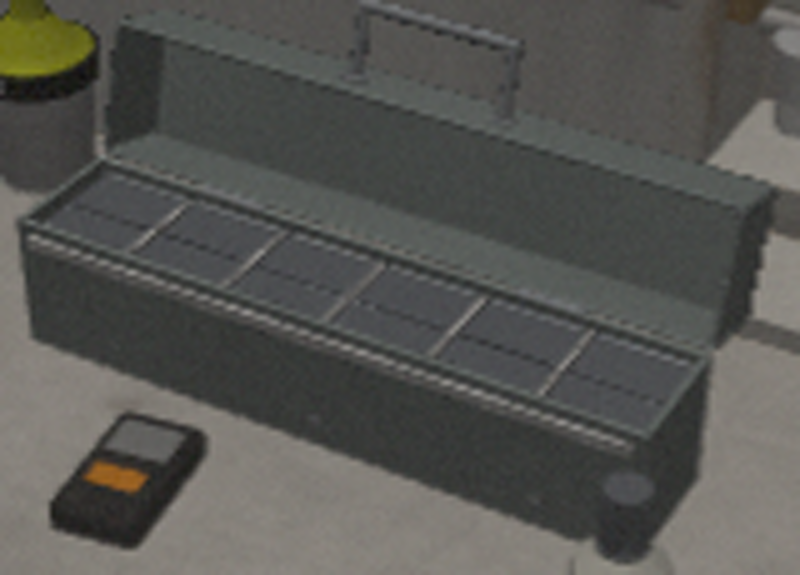

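View pics/bot0.png

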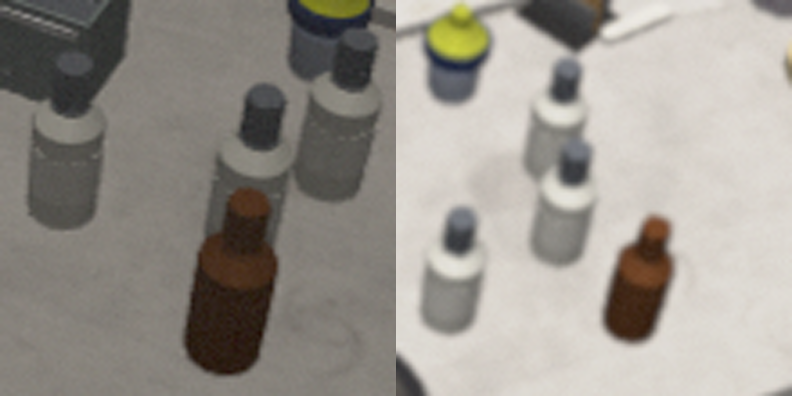

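The crops confirm the choice: three white bottles with grey caps, and the brown one to be left alone. In crate crop pixels, the rim corners are at about (22,222), (645,437), (713,350) and (105,157).

```bash
cat >> h.py <<'E'
def px(x,y,x0,y0,s): return ((x+.5)/s-.5+x0,(y+.5)/s-.5+y0)
def tri(c1,u1,c2,u2):
    P=[]
    for c,u in((c1,u1),(c2,u2)):
        o=-c['R'].T@c['t']; d=ray(c,u,0)-o; P.append((o,d/np.linalg.norm(d)))
    (o1,d1),(o2,d2)=P; s=np.linalg.lstsq(np.stack([d1,-d2],1),o2-o1,rcond=None)[0]
    a,b=o1+d1*s[0],o2+d2*s[1]; return (a+b)/2,np.linalg.norm(a-b)
E
python3 - <<'E'
from h import *
np.set_printoptions(precision=4,suppress=True)
s=cam('scene');t=cam('top')
for n,p,q in [('A',(75,66),(65,217)),('B',(265,98),(178,148)),('C',(357,42),(171,68)),('br',(249,205),(260,226))]:
    u=px(*p,265,195,3.6);v=px(*q,285,130,3.6)
    print(n,ray(s,u,.15),ray(t,v,.15),*tri(s,u,t,v))
C=[ray(s,px(*p,160,115,5),.1) for p in [(22,222),(645,437),(713,350),(105,157)]]
C=np.array(C);print(C,[np.linalg.norm(C[i]-C[(i+1)%4]) for i in range(4)],C.mean(0))
for i,j in((0,1),(3,2)):
    d=C[i]-C[j]; print('yaw',np.arctan2(-d[0],d[1]))
# handle midpoint bar
print(s['R'][0])
E
```

```text
A [ 0.4177 -0.1791  0.15  ] [ 0.4213 -0.1751  0.15  ] [ 0.4242 -0.1769  0.1449] 0.0012071911803407792
B [ 0.4528 -0.3138  0.15  ] [ 0.4586 -0.3097  0.15  ] [ 0.462  -0.3124  0.1434] 0.0023925597936391616
C [ 0.548  -0.3541  0.15  ] [ 0.5529 -0.351   0.15  ] [ 0.556  -0.3533  0.1447] 0.0017648076532833673
br [ 0.345  -0.3397  0.15  ] [ 0.3489 -0.3375  0.15  ] [ 0.3504 -0.3391  0.146 ] 0.001994565190933198
[[ 0.5251  0.31    0.1   ]
 [ 0.522  -0.1451  0.1   ]
 [ 0.6207 -0.1467  0.1   ]
 [ 0.6194  0.3105  0.1   ]] [np.float64(0.4551016007083514), np.float64(0.09867089319251286), np.float64(0.45718773822340797), np.float64(0.09428639359110273)] [0.5718 0.0822 0.1   ]
yaw -0.006845883738886589
yaw 0.0027492448158046483
[ 0.4715 -0.8817  0.0186]
```

>>> {"name": "drive_tool", "arguments": {"deltas": [0,0,0,-45,0,0,-7.1,0,0,0,-45,0,0,-7.1,0,-24,-37,0,0,0,0,0,-24,-37,0,0,0,0,0,-24,-37,0,0,0,0,0,-24,-37,0,0,0,0,0,-24,-37,0,0,0,0,0,-24,-37,0,0,0,0,0,-24,-37,0,0,0,0]}}

```text
time: 1.1
eef_pos: [0.3347, 0.3933, 0.3213]
tcp_rot: [0.002, 3.142, 0.0]
force: [0.4, 0.8, -0.2]
gripper_width: 0.002
```

>>> {"name": "drive_tool", "arguments": {"deltas": [0,-24,-37,-10,0,0,0,0,-24,-37,-10,0,0,0,0,-24,-37,-10,0,0,0,0,-24,-37,0,0,0,0,0,-24,-37,0,0,0,0,0,-24,-37,0,0,0,0,0,-24,-37,0,0,0,0,0,0,0,0,0,0,0,0,0,0,0,0,0,0]}}

```text
time: 2.0
eef_pos: [0.5019, 0.1349, 0.3512]
tcp_rot: [-0.006, -3.141, -0.0]
force: [-0.4, 1.6, -0.0]
gripper_width: 0.001
```

```bash
python3 - <<'E'
from h import *
np.set_printoptions(precision=4,suppress=True)
w=cam('wrist'); save(w,'w1'); np.save('w1.npy',w['color']); s=cam('scene');t=cam('top')
cv2.imwrite('pics/st1.png',np.vstack([cv2.resize(c['color'][:,:,::-1],None,fx=.78,fy=.78) for c in(s,t)]))
print(-w['R'].T@w['t'],w['R'])
# predicted rim corners with centre (.574,.084)
for z,l in((.1,'rim'),):
    print(proj(w,[[.574+sx*.048,.084+sy*.232,z] for sx,sy in((-1,1),(-1,-1),(1,-1),(1,1))]))
st=env.get_state();print(st['eef_pos'],st['q'],cv2.Rodrigues(st['tcp_rot'])[0])
E
```

```text
[0.4349 0.135  0.4927] [[ 0.0035  1.     -0.0013]
 [ 0.9632 -0.0031  0.2687]
 [ 0.2687 -0.0022 -0.9632]]
[[396.553  175.6391]
 [ 33.5928 176.8092]
 [ 47.0444 245.4807]
 [388.2069 244.6635]]
[0.501  0.1373 0.3511] [-0.7063  0.1155  0.3551  1.7821 -0.0427  1.2518  1.2323] [[-1.     -0.0014 -0.0005]
 [-0.0014  1.      0.0003]
 [ 0.0005  0.0003 -1.    ]]
```

View pics/w1.png

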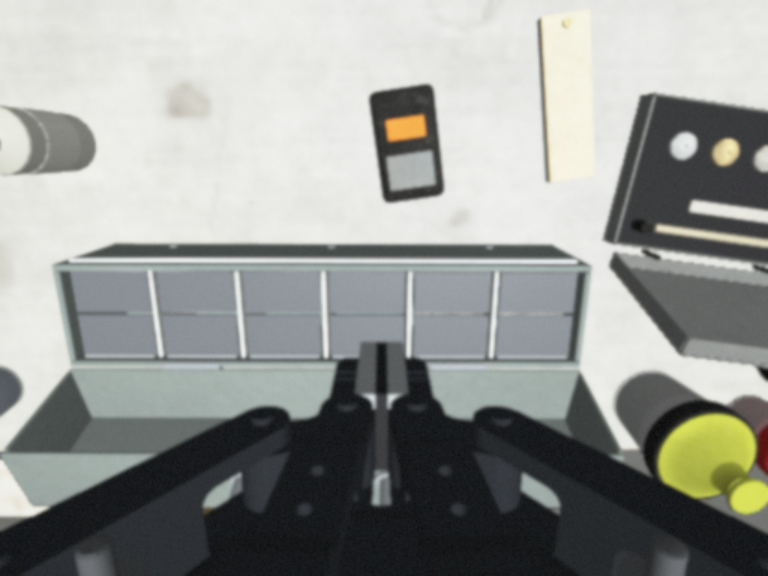

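View pics/st1.png

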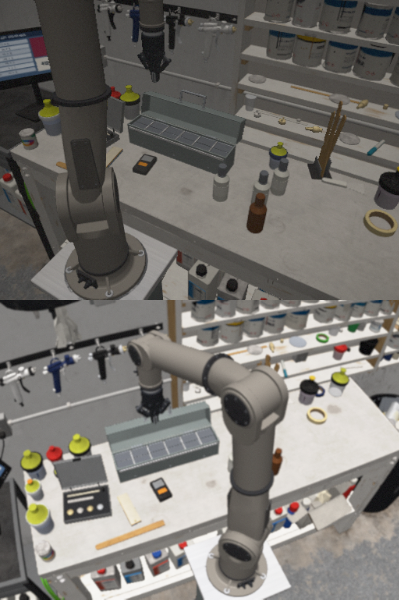

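Still only three white bottles. The predicted rim and partitions match the wrist view (view-pixel rim corners (55,265) and (590,265), middle partition at x=324), so the crate centre is about (0.573, 0.085) with yaw about 0. Next I'll probe cell 4.

>>> {"name": "drive_tool", "arguments": {"deltas": [0,-24,-5,0,0,0,0,0,-24,-5,0,0,0,0,0,-24,-4,0,0,0,0,0,0,0,45,0,0,0,0,0,0,45,0,0,0,0,0,0,45,0,0,0,0,0,0,45,0,0,0,0,0,0,40,0,0,0,0,0,0,20,0,0,0,0,0,0,0,0,0,0]}}

```text
time: 3.15
eef_pos: [0.5707, 0.123, 0.1081]
tcp_rot: [0.003, -3.135, 0.002]
force: [-0.5, -0.6, 0.4]
gripper_width: 0.001
```

>>> {"name": "drive_tool", "arguments": {"deltas": [0,0,0,15,0,0,0,0,0,0,10,0,0,0,0,0,0,5,0,0,0,0,0,0,5,0,0,0,0,0,0,3,0,0,0,0,0,0,0,0,0,0]}}

```text
time: 3.75
eef_pos: [0.5737, 0.1218, 0.0732]
tcp_rot: [0.002, 3.142, 0.0]
force: [0.0, 0.0, 0.3]
gripper_width: 0.004
```

```bash
python3 - <<'E'
from h import *
print(env.get_state()['eef_pos'],env.get_state()['force'])
E
```

```text
[0.57373581 0.12184139 0.07323444] [0.00076084 0.00271011 0.3190537 ]
```

>>> {"name": "drive_tool", "arguments": {"deltas": [0,0,0,5,0,0,0,0,0,0,5,0,0,0,0,0,0,5,0,0,0,0,0,0,5,0,0,0,0,0,0,0,0,0,0]}}

```text
time: 4.25
eef_pos: [0.5731, 0.1217, 0.0523]
tcp_rot: [-0.001, -3.14, 0.001]
force: [0.1, 0.4, -2.9]
gripper_width: -0.002
```

>>> {"name": "drive_tool", "arguments": {"deltas": [0,0,0,-35,0,0,0,0,0,0,-20,0,0,0,0,0,-38,0,0,0,0,0,0,-38,0,0,0,0,0,0,0,0,0,0,0,0,0,0,15,0,0,0,0,0,0,10,0,0,0,0,0,0,5,0,0,0,0,0,0,3,0,0,0,0,0,0,0,0,0,0]}}

```text
time: 5.25
eef_pos: [0.5732, 0.0466, 0.0745]
tcp_rot: [0.0, -3.14, -0.0]
force: [-0.3, 0.2, 0.4]
gripper_width: -0.001
```

>>> {"name": "drive_tool", "arguments": {"deltas": [0,0,0,5,0,0,0,0,0,0,5,0,0,0,0,0,0,5,0,0,0,0,0,0,5,0,0,0,0,0,0,0,0,0,0]}}

```text
time: 5.75
eef_pos: [0.5732, 0.0458, 0.0544]
tcp_rot: [-0.002, -3.141, 0.0]
force: [0.8, 0.7, -3.8]
gripper_width: 0.004
```

>>> {"name": "drive_tool", "arguments": {"deltas": [0,0,0,-35,0,0,0,0,0,0,-20,0,0,0,0,0,-38,0,0,0,0,0,0,-38,0,0,0,0,0,0,0,0,0,0,0,0,0,0,15,0,0,0,0,0,0,10,0,0,0,0,0,0,5,0,0,0,0,0,0,3,0,0,0,0,0,0,0,0,0,0]}}

```text
time: 6.75
eef_pos: [0.5731, -0.0293, 0.0765]
tcp_rot: [0.0, -3.14, -0.0]
force: [-0.3, 0.3, 0.8]
gripper_width: 0.002
```

>>> {"name": "drive_tool", "arguments": {"deltas": [0,0,0,4,0,0,0,0,0,0,4,0,0,0,0,0,0,0,0,0,0,0]}}

```text
invalid input at $.deltas: expected a multiple of 7 numbers
```

>>> {"name": "drive_tool", "arguments": {"deltas": [0,0,0,4,0,0,0,0,0,0,4,0,0,0,0,0,0,0,0,0,0]}}

```text
time: 7.05
eef_pos: [0.5734, -0.0301, 0.0689]
tcp_rot: [-0.001, -3.141, -0.0]
force: [0.4, -0.1, 0.6]
gripper_width: 0.002
```

>>> {"name": "drive_tool", "arguments": {"deltas": [0,0,0,5,0,0,0,0,0,0,5,0,0,0,0,0,0,5,0,0,0,0,0,0,0,0,0,0]}}

```text
time: 7.45
eef_pos: [0.573, -0.0302, 0.0533]
tcp_rot: [-0.001, -3.14, 0.0]
force: [1.5, -1.2, -3.2]
gripper_width: -0.004
```

Cells 2, 3 and 4 are all empty (each gave about 35 mm). Next I'll look at the bottles from the wrist.

>>> {"name": "drive_tool", "arguments": {"deltas": [1,0,0,-45,0,0,0,1,0,0,-45,0,0,0,1,0,0,-45,0,0,0,1,0,0,-40,0,0,0,1,18,-30,-40,0,0,0,1,18,-30,-30,0,0,0,1,18,-30,0,0,0,0,1,18,-30,0,0,0,0,1,0,0,0,0,0,0,1,0,0,0,0,0,0]}}

```text
time: 8.45
eef_pos: [0.502, -0.1489, 0.297]
tcp_rot: [0.005, 3.141, 0.001]
force: [-0.3, 0.6, 0.4]
gripper_width: 1.001
```

```bash
python3 - <<'E'
from h import *
np.set_printoptions(precision=4,suppress=True)
w=cam('wrist'); save(w,'w2'); np.save('w2.npy',w['color'])
print(proj(w,[[.4195,-.177,.15],[.4557,-.3118,.15],[.5505,-.3525,.15]])*1.5,env.get_state()['eef_pos'])
import pickle; pickle.dump({k:w[k] for k in w if k!='color'},open('w2.pkl','wb'))
E
```

```text
[[332.6535 125.0026]
 [109.9301 189.5279]
 [ 70.6854 337.1269]] [ 0.5026 -0.1478  0.2969]
```

View pics/w2.png

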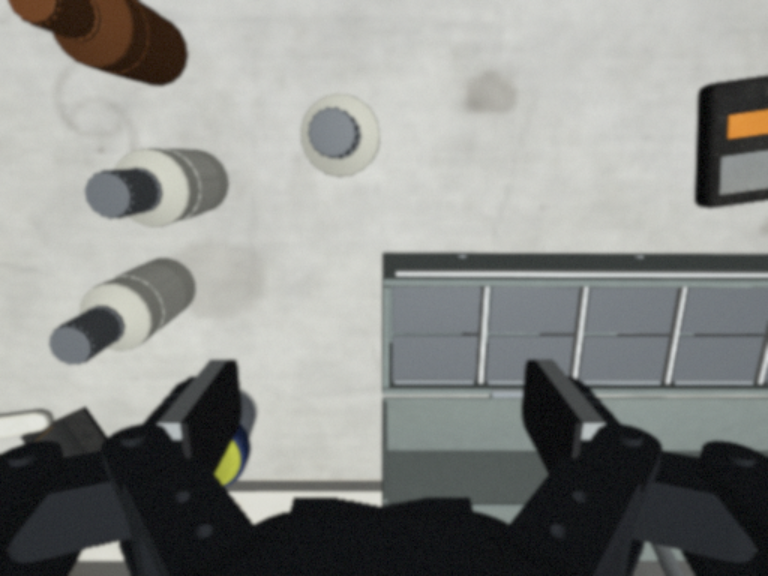

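Caps in view pixels: A (333,131), B (109,193), C (71,341). These are within 2–4 mm of prediction, corrected to A (0.423,-0.177), B (0.458,-0.3125), C (0.5525,-0.3525). Next I'll grasp A.

>>> {"name": "drive_tool", "arguments": {"deltas": [1,40,-15,0,0,0,0,1,40,-14,0,0,0,0,1,0,0,40,0,0,0,1,0,0,40,0,0,0,1,0,0,40,0,0,0,1,0,0,40,0,0,0,1,0,0,26,0,0,0,1,0,0,0,0,0,0,0,0,0,0,0,0,0,0,0,0,0,0,0,0]}}

```text
time: 9.5
eef_pos: [0.4239, -0.1772, 0.1123]
tcp_rot: [0.0, 3.139, -0.0]
force: [-0.8, -1.4, 0.4]
gripper_width: 0.692
```

>>> {"name": "drive_tool", "arguments": {"deltas": [0,0,0,0,0,0,0,0,0,0,0,0,0,0,0,0,0,0,0,0,0,0,0,0,0,0,0,0]}}

```text
time: 9.9
eef_pos: [0.4234, -0.1775, 0.1121]
tcp_rot: [0.002, 3.139, -0.0]
force: [-0.6, 0.2, 5.2]
gripper_width: 0.314
```

>>> {"name": "drive_tool", "arguments": {"deltas": [0,0,0,-40,0,0,0,0,0,0,-40,0,0,0,0,0,0,-40,0,0,0,0,0,0,-30,0,0,0,0,-30,30,0,0,0,0,0,-30,30,0,0,0,0,0,-30,30,0,0,0,0,0,-30,30,0,0,0,0,0,-30,28,0,0,0,0,0,0,0,0,0,0,0]}}

```text
time: 10.9
eef_pos: [0.5758, -0.0231, 0.2607]
tcp_rot: [-0.011, 3.14, 0.003]
force: [-0.3, 0.7, -2.0]
gripper_width: 0.313
```

```bash
python3 - <<'E'
from h import *
w=cam('wrist');s=cam('scene')
f=lambda im,x,y,ww,h,sc:cv2.resize(im[y:y+h,x:x+ww,::-1],None,fx=sc,fy=sc)
print(rel([.573,-.029,.262]))
cv2.imwrite('pics/p3.png',np.hstack([cv2.resize(w['color'][:,:,::-1],(400,300)),cv2.resize(s['color'][90:240,160:360,::-1],(400,300))]))
E
```

```text
[-0.40265958 -0.32102154 -1.31034071]
```

View pics/p3.png

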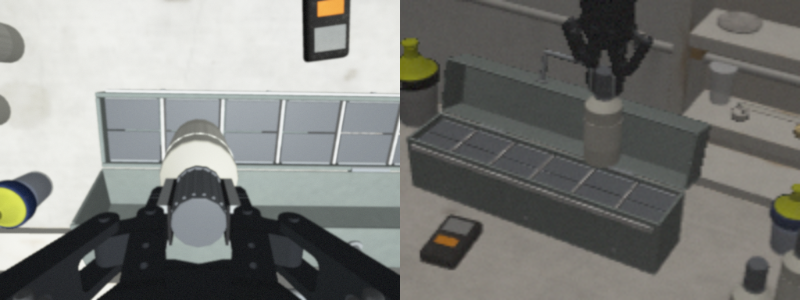

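The bottle hangs upright over cell 2. Lowering it now.

>>> {"name": "drive_tool", "arguments": {"deltas": [0,0,0,35,0,0,0,0,0,0,15,0,0,0,0,0,0,12,0,0,0,0,0,0,12,0,0,0,0,0,0,12,0,0,0,0,0,0,12,0,0,0,0,0,0,12,0,0,0,0,0,0,12,0,0,0,0,0,0,0,0,0,0]}}

```text
time: 11.9
eef_pos: [0.5712, -0.0293, 0.1368]
tcp_rot: [-0.001, -3.138, 0.001]
force: [-0.6, 0.2, -2.2]
gripper_width: 0.309
```

>>> {"name": "drive_tool", "arguments": {"deltas": [0,0,0,8,0,0,0,0,0,0,6,0,0,0,0,0,0,4,0,0,0,0,0,0,0,0,0,0]}}

```text
time: 12.3
eef_pos: [0.5722, -0.0293, 0.1203]
tcp_rot: [-0.001, -3.141, 0.0]
force: [-0.3, 0.1, -2.8]
gripper_width: 0.313
```

>>> {"name": "drive_tool", "arguments": {"deltas": [0,0,0,2,0,0,0,0,0,0,2,0,0,0,0,0,0,0,0,0,0]}}

```text
time: 12.6
eef_pos: [0.5729, -0.0294, 0.1172]
tcp_rot: [0.002, 3.141, 0.0]
force: [-0.7, 0.5, 0.7]
gripper_width: 0.312
```

>>> {"name": "drive_tool", "arguments": {"deltas": [0.7,0,0,0,0,0,0,0.7,0,0,0,0,0,0,0.7,0,0,0,0,0,0,0.7,0,0,-20,0,0,0,0.7,0,0,-40,0,0,0,0.7,0,0,-40,0,0,0,1,0,0,-40,0,0,0,1,24,-40,-40,0,0,0,1,24,-40,0,0,0,0,1,24,-40,0,0,0,0]}}

```text
time: 13.6
eef_pos: [0.5048, -0.143, 0.2909]
tcp_rot: [-0.001, 3.139, -0.0]
force: [0.0, -1.1, -0.9]
gripper_width: 1.0
```

>>> {"name": "drive_tool", "arguments": {"deltas": [1,0,0,0,0,0,0,1,0,0,0,0,0,0]}}

```text
time: 13.8
eef_pos: [0.5045, -0.1428, 0.2898]
tcp_rot: [0.006, 3.141, 0.001]
force: [-0.2, 1.2, -0.6]
gripper_width: 1.001
```

```bash
python3 - <<'E'
from h import *
np.set_printoptions(precision=4,suppress=True)
w=cam('wrist'); save(w,'w4')
print(proj(w,[[.458,-.3125,.15],[.5525,-.3525,.15],[.573,-.029,.155],[.573,-.029,.005]])*1.5,rel([.458,-.3125,.111]),rel([.5525,-.3525,.111]))
E
```

```text
[[ 91.4488 190.3178]
 [ 54.0662 340.8049]
 [560.0977 372.2715]
 [502.3877 301.2011]] [  47.11   -171.2464  178.4547] [ -47.4335 -211.1433  178.4821]
```

View pics/w4.png

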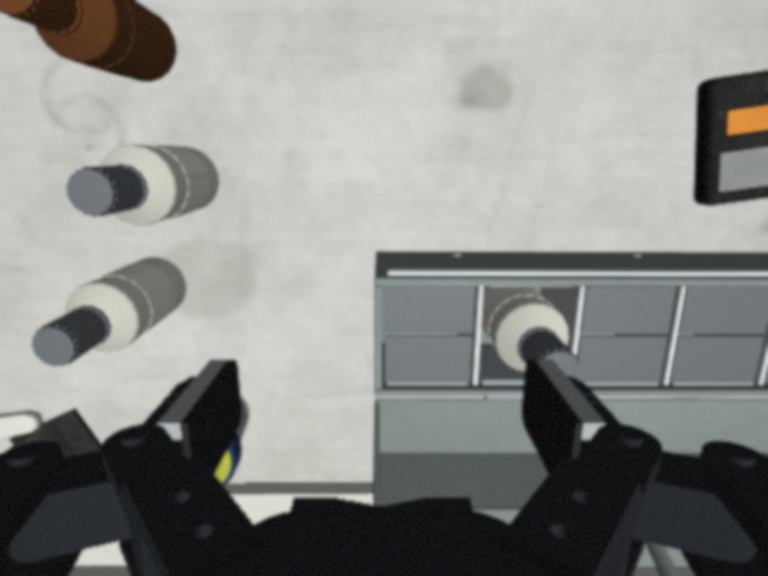

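Bottle A stands in cell 2. The caps of B (91,191) and C (53,344) are where predicted, so I'll take B.

>>> {"name": "drive_tool", "arguments": {"deltas": [1,12,-43,0,0,0,0,1,12,-43,0,0,0,0,1,12,-43,0,0,0,0,1,11,-42,0,0,0,0,1,0,0,40,0,0,0,1,0,0,40,0,0,0,1,0,0,40,0,0,0,1,0,0,40,0,0,0,1,0,0,19,0,0,0,1,0,0,0,0,0,0]}}

```text
time: 14.85
eef_pos: [0.4572, -0.3102, 0.1071]
tcp_rot: [0.003, -3.136, -0.005]
force: [0.2, 0.4, 0.1]
gripper_width: 1.001
```

>>> {"name": "drive_tool", "arguments": {"deltas": [0,0,0,0,0,0,0,0,0,0,0,0,0,0,0,0,0,0,0,0,0,0,0,0,0,0,0,0,0,0,0,0,0,0,0,0,0,0,0,0,0,0]}}

```text
time: 15.45
eef_pos: [0.4586, -0.3136, 0.1116]
tcp_rot: [0.002, 3.139, -0.002]
force: [-0.5, -0.9, 5.7]
gripper_width: 0.314
```

>>> {"name": "drive_tool", "arguments": {"deltas": [0,0,0,-40,0,0,0,0,0,0,-40,0,0,0,0,0,0,-40,0,0,0,0,0,0,-40,0,0,0,0,0,45,0,0,0,0,0,-5,45,0,0,0,0,0,-22,45,0,0,0,0,0,-22,45,0,0,0,0,0,-22,45,0,0,0,0,0,-22,45,0,0,0,0]}}

```text
time: 16.45
eef_pos: [0.5508, -0.0412, 0.2704]
tcp_rot: [-0.002, -3.141, -0.001]
force: [1.0, -0.1, -2.2]
gripper_width: 0.31
```

>>> {"name": "drive_tool", "arguments": {"deltas": [0,-22,45,0,0,0,0,0,0,45,0,0,0,0,0,0,0,0,0,0,0,0,0,0,0,0,0,0]}}

```text
time: 16.85
eef_pos: [0.5723, 0.0481, 0.2698]
tcp_rot: [0.003, -3.14, 0.001]
force: [-0.0, -0.9, -1.8]
gripper_width: 0.311
```

```bash
python3 - <<'E'
from h import *
print(rel([.573,.047,.262]))
E
```

```text
[-0.72586875 -1.07119224  7.79453467]
```

>>> {"name": "drive_tool", "arguments": {"deltas": [0,0,-1,43,0,0,0,0,0,0,15,0,0,0,0,0,0,12,0,0,0,0,0,0,12,0,0,0,0,0,0,12,0,0,0,0,0,0,12,0,0,0,0,0,0,12,0,0,0,0,0,0,12,0,0,0,0,0,0,0,0,0,0]}}

```text
time: 17.75
eef_pos: [0.5716, 0.0457, 0.1384]
tcp_rot: [-0.001, -3.138, 0.001]
force: [-0.9, 0.4, -2.5]
gripper_width: 0.313
```

>>> {"name": "drive_tool", "arguments": {"deltas": [0,0,0,8,0,0,0,0,0,0,7,0,0,0,0,0,0,5,0,0,0,0,0,0,2,0,0,0,0,0,0,2,0,0,0,0,0,0,0,0,0,0]}}

```text
time: 18.35
eef_pos: [0.5732, 0.0456, 0.1167]
tcp_rot: [0.002, 3.141, 0.0]
force: [0.2, 0.1, -1.0]
gripper_width: 0.312
```

>>> {"name": "drive_tool", "arguments": {"deltas": [0.6,0,0,0,0,0,0,0.6,0,0,0,0,0,0,0.6,0,0,0,0,0,0,0.6,0,0,-20,0,0,0,0.6,0,0,-40,0,0,0,0.6,0,0,-40,0,0,0,0.6,0,0,-40,0,0,0,0.6,0,0,-35,0,0,0,1,17,-47,0,0,0,0,1,17,-47,0,0,0,0]}}

```text
time: 19.35
eef_pos: [0.5395, -0.0482, 0.2929]
tcp_rot: [-0.005, 3.138, 0.001]
force: [1.1, -1.1, -0.2]
gripper_width: 0.913
```

>>> {"name": "drive_tool", "arguments": {"deltas": [1,17,-47,0,0,0,0,1,17,-47,0,0,0,0,1,0,0,0,0,0,0,1,0,0,0,0,0,0]}}

```text
time: 19.75
eef_pos: [0.5043, -0.1436, 0.2918]
tcp_rot: [0.007, 3.141, 0.001]
force: [0.7, 0.9, 0.2]
gripper_width: 1.003
```

```bash
python3 - <<'E'
from h import *
np.set_printoptions(precision=4,suppress=True)
w=cam('wrist'); save(w,'w5',1.2)
print(proj(w,[[.5525,-.3525,.15],[.573,-.029,.155],[.573,.047,.155]])*1.2,rel([.5525,-.3525,.111]))
E
```

```text
[[ 46.0386 272.063 ]
 [448.2114 296.8551]
 [542.4899 296.4123]] [ -47.7666 -210.6013  180.504 ]
```

View pics/w5.png

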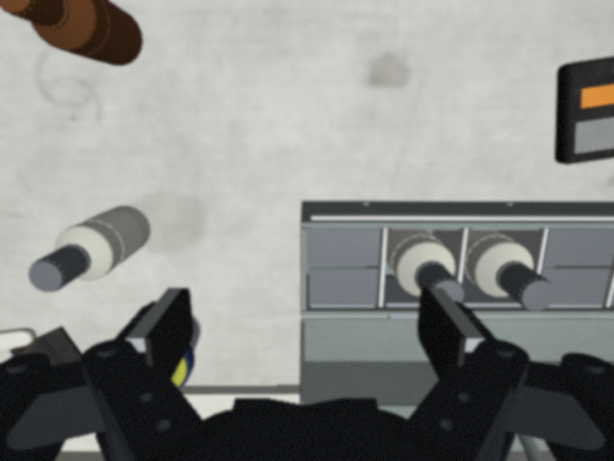

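Both placed bottles stand in cells 2 and 3. C's cap is at (46,274), unmoved.

>>> {"name": "drive_tool", "arguments": {"deltas": [1,0,-42,0,0,0,0,1,-12,-43,0,0,0,0,1,-12,-42,0,0,0,0,1,-12,-42,0,0,0,0,1,-12,-42,0,0,0,0,1,0,0,45,0,0,0,1,0,0,45,0,0,0,1,0,0,45,0,0,0,1,0,0,45,0,0,0,1,0,0,0,0,0,0]}}

```text
time: 20.8
eef_pos: [0.5503, -0.3483, 0.1047]
tcp_rot: [0.004, -3.131, -0.011]
force: [-0.8, 1.1, 0.2]
gripper_width: 0.997
```

>>> {"name": "drive_tool", "arguments": {"deltas": [0,0,0,0,0,0,0,0,0,0,0,0,0,0,0,0,0,0,0,0,0,0,0,0,0,0,0,0,0,0,0,0,0,0,0,0,0,0,0,0,0,0]}}

```text
time: 21.4
eef_pos: [0.5537, -0.3544, 0.1136]
tcp_rot: [0.002, 3.138, -0.003]
force: [1.0, -0.3, 7.7]
gripper_width: 0.316
```

>>> {"name": "drive_tool", "arguments": {"deltas": [0,0,0,-45,0,0,0,0,0,0,-45,0,0,0,0,0,0,-45,0,0,0,0,0,0,-45,0,0,0,0,10,43,-20,0,0,0,0,10,43,0,0,0,0,0,10,43,0,0,0,0,0,10,43,0,0,0,0,0,10,43,0,0,0,0,0,0,43,0,0,0,0]}}

```text
time: 22.4
eef_pos: [0.5008, -0.0941, 0.3116]
tcp_rot: [-0.003, -3.141, -0.002]
force: [0.7, -0.0, -2.0]
gripper_width: 0.309
```

>>> {"name": "drive_tool", "arguments": {"deltas": [0,0,43,0,0,0,0,0,0,43,0,0,0,0,0,0,43,0,0,0,0,0,-20,43,0,0,0,0,0,-25,43,0,0,0,0,0,-25,0,0,0,0,0,0,0,0,0,0,0,0,0,0,0,0,0,0,0]}}

```text
time: 23.2
eef_pos: [0.5727, 0.1189, 0.3111]
tcp_rot: [-0.003, -3.14, 0.001]
force: [-0.7, -1.0, -2.0]
gripper_width: 0.315
```

```bash
python3 - <<'E'
from h import *
print(rel([.573,.1225,.262]),env.get_state()['eef_pos'])
E
```

```text
[-0.40527442  3.60549428 49.06057471] [0.5726502  0.1189421  0.31106448]
```

>>> {"name": "drive_tool", "arguments": {"deltas": [0,0,4,42,0,0,0,0,0,0,42,0,0,0,0,0,0,15,0,0,0,0,0,0,12,0,0,0,0,0,0,12,0,0,0,0,0,0,12,0,0,0,0,0,0,12,0,0,0,0,0,0,12,0,0,0,0,0,0,12,0,0,0,0,0,0,0,0,0,0]}}

```text
time: 24.2
eef_pos: [0.5717, 0.1235, 0.1383]
tcp_rot: [-0.001, -3.138, 0.002]
force: [-0.5, -0.3, -1.8]
gripper_width: 0.313
```

>>> {"name": "drive_tool", "arguments": {"deltas": [0,0,0,8,0,0,0,0,0,0,6,0,0,0,0,0,0,4,0,0,0,0,0,0,2,0,0,0,0,0,0,1,0,0,0,0,0,0,0,0,0,0]}}

```text
time: 24.8
eef_pos: [0.573, 0.1237, 0.1195]
tcp_rot: [-0.002, -3.142, -0.0]
force: [-0.3, -0.8, -3.2]
gripper_width: 0.307
```

>>> {"name": "drive_tool", "arguments": {"deltas": [0,0,0,1,0,0,0,0,0,0,1,0,0,0,0,0,0,0,0,0,0]}}

```text
time: 25.1
eef_pos: [0.5736, 0.1236, 0.1186]
tcp_rot: [0.002, 3.14, 0.001]
force: [-2.6, -0.6, 5.7]
gripper_width: 0.309
```

>>> {"name": "drive_tool", "arguments": {"deltas": [0,0,0,1,0,0,0,0,0,0,0,0,0,0]}}

```text
time: 25.3
eef_pos: [0.574, 0.1236, 0.1186]
tcp_rot: [0.002, 3.14, 0.002]
force: [-4.7, -1.7, 13.0]
gripper_width: 0.311
```

C is on the floor of cell 4. Releasing and backing off, then locating the handle from the scene picture (bar ends at crop pixels (365,5) and (520,45)).

>>> {"name": "drive_tool", "arguments": {"deltas": [0.6,0,0,0,0,0,0,0.6,0,0,0,0,0,0,0.6,0,0,0,0,0,0,0.6,0,0,-20,0,0,0,0.6,0,0,-40,0,0,0,0.6,0,0,-40,0,0,0,0,0,0,-40,0,0,0,0,20,-10,-45,0,0,0,0,40,-10,-40,0,0,0,0,40,-10,0,0,0,0]}}

```text
time: 26.3
eef_pos: [0.4804, 0.0951, 0.3407]
tcp_rot: [0.003, 3.133, 0.005]
force: [-0.4, -0.6, 0.3]
gripper_width: -0.003
```

```bash
python3 - <<'E'
from h import *
np.set_printoptions(precision=4,suppress=True)
s=cam('scene');w=cam('wrist')
o=-s['R'].T@s['t']
for p,y in(((442,26),.085),((365,5),.14),((520,45),.03)):
    d=ray(s,px(*p,160,115,5),0)-o; P=o+d*(y-o[1])/d[1]; v=P-[.621,y,.1]; print(P,np.hypot(v[0],v[2]),np.degrees(np.arctan2(v[2],v[0])))
cv2.imwrite('pics/p6.png',np.hstack([cv2.resize(w['color'][:,:,::-1],(400,300)),cv2.resize(s['color'][90:240,160:360,::-1],(400,300))]))
print(env.get_state()['eef_pos'],env.get_state()['force'])
E
```

```text
[0.6926 0.085  0.2286] 0.14716031974572183 60.87397636733899
[0.6885 0.14   0.2311] 0.1474344923355079 62.73611642575969
[0.6954 0.03   0.2285] 0.1484711894235353 59.92646900746119
[0.4748 0.0935 0.3368] [ 0.2246  0.6432 -0.3802]
```

View pics/p6.png

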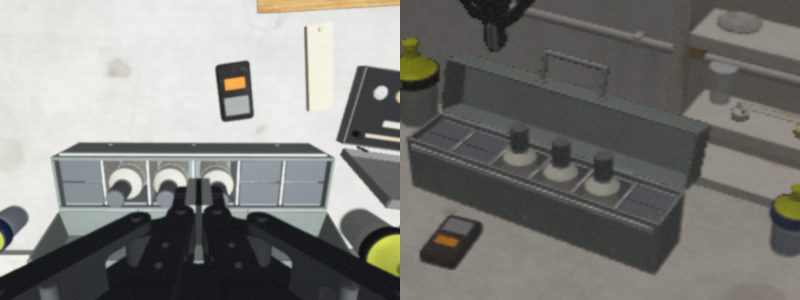

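All three bottles are down in cells 2–4 and the hood is open. The handle is at about (0.6925, 0.085, 0.2285); its radius of 0.147 m agrees with the given 0.148 m. Before reaching behind it, I'll check how close the back wall and its pipe are.

```bash
python3 - <<'E'
from h import *
import pickle
np.set_printoptions(precision=4,suppress=True)
s=cam('scene');t=cam('top');w=pickle.load(open('w2.pkl','rb'))
print('bench edge',ray(w,(300/1.5,485/1.5),0))
o=-s['R'].T@s['t']; a,b=[ray(s,(u/1.5,v/1.5),0)-o for u,v in((240,117),(450,170))]; n=np.cross(a,b)
ot=-t['R'].T@t['t']
for u,v in((230,183),(180,203)):
    d=ray(t,(u/1.5,v/1.5),0)-ot; k=n@(o-ot)/(n@d); print('pipe',ot+k*d)
E
```

```text
bench edge [ 0.7839 -0.2385  0.    ]
pipe [0.8188 0.212  0.2288]
pipe [0.7678 0.334  0.2565]
```

Pipe at x≈0.79–0.82, so going down at x=0.720 (behind the bar, gripper reach to ≈0.76) leaves room.

>>> {"name": "drive_tool", "arguments": {"deltas": [0,-40,-4,0,0,0,0,0,-40,-4,0,0,0,0,0,-40,0,0,0,0,0,0,-40,0,0,0,0,0,0,-40,0,0,0,0,0,0,-30,0,0,0,0,0,0,-15,0,0,0,0,0,0,0,0,0,0,0,0,0,0,0,0,0,0,0]}}

```text
time: 27.4
eef_pos: [0.7234, 0.0869, 0.3344]
tcp_rot: [-0.002, -3.14, 0.002]
force: [0.3, -0.1, -0.3]
gripper_width: -0.001
```

>>> {"name": "drive_tool", "arguments": {"deltas": [0,0,0,30,0,0,0,0,0,0,30,0,0,0,0,0,0,20,0,0,0,0,0,0,15,0,0,0,0,0,0,0,0,0,0]}}

```text
time: 27.9
eef_pos: [0.7217, 0.0872, 0.239]
tcp_rot: [-0.001, -3.138, 0.0]
force: [-0.8, 0.7, 1.0]
gripper_width: 0.001
```

>>> {"name": "drive_tool", "arguments": {"deltas": [0,0,0,10,0,0,0,0,0,0,10,0,0,0,0,0,0,10,0,0,0,0,0,0,0,0,0,0]}}

```text
time: 28.3
eef_pos: [0.7223, 0.0869, 0.2093]
tcp_rot: [-0.001, -3.139, 0.0]
force: [-0.4, 0.4, 0.0]
gripper_width: 0.001
```

>>> {"name": "drive_tool", "arguments": {"deltas": [0,8,0,0,0,0,0,0,8,0,-1,0,0,0,0,10,0,-2,0,0,0,0,10,0,-2,0,0,0,0,10,0,-2,0,0,0,0,10,0,-2,0,0,0,0,0,0,0,0,0,0]}}

```text
time: 29.0
eef_pos: [0.667, 0.0871, 0.2219]
tcp_rot: [0.001, 3.139, 0.002]
force: [1.5, 0.2, 1.7]
gripper_width: -0.002
```

>>> {"name": "drive_tool", "arguments": {"deltas": [0,10,0,-2,0,0,0,0,10,0,-2,0,0,0,0,10,0,0,0,0,0,0,10,0,0,0,0,0,0,10,0,1,0,0,0,0,10,0,2,0,0,0,0,10,0,3,0,0,0,0,0,0,0,0,0,0]}}

```text
time: 29.8
eef_pos: [0.5948, 0.0868, 0.2171]
tcp_rot: [-0.001, -3.138, 0.0]
force: [0.2, 0.2, 0.0]
gripper_width: -0.002
```

```bash
python3 - <<'E'
from h import *
s=cam('scene')
cv2.imwrite('pics/p7.png',cv2.resize(s['color'][60:240,140:380,::-1],None,fx=2.5,fy=2.5))
print(env.get_state()['eef_pos'],env.get_state()['force'])
E
```

```text
[0.59542656 0.08685111 0.21719791] [-0.72439055 -0.24216312 -0.4732277 ]
```

View pics/p7.png

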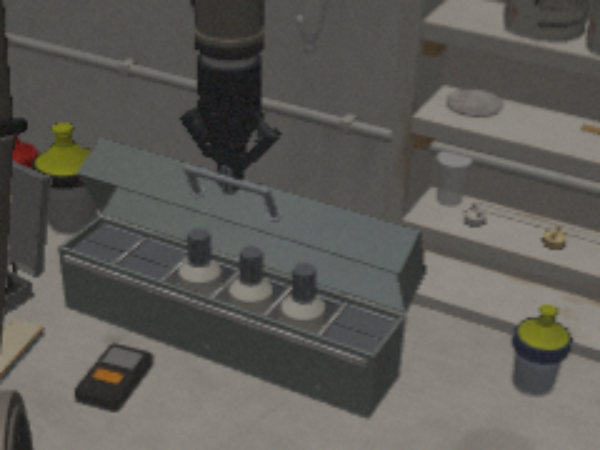

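The hood is following well: bar near (230,180) in the picture, bottles still upright.

>>> {"name": "drive_tool", "arguments": {"deltas": [0,10,0,2,0,0,0,0,10,0,3,0,0,0,0,10,0,3,0,0,0,0,10,0,4,0,0,0,0,0,0,0,0,0,0]}}

```text
time: 30.35
eef_pos: [0.555, 0.087, 0.2053]
tcp_rot: [-0.001, -3.139, 0.0]
force: [-0.3, -0.2, -0.4]
gripper_width: -0.002
```

>>> {"name": "drive_tool", "arguments": {"deltas": [0,-8,0,0,0,0,0,0,0,0,-20,0,0,0,0,0,0,-30,0,0,0,0,0,0,0,0,0,0]}}

```text
time: 30.75
eef_pos: [0.568, 0.0871, 0.26]
tcp_rot: [0.002, 3.136, 0.003]
force: [0.4, 0.8, 1.2]
gripper_width: -0.001
```

```bash
python3 - <<'E'
from h import *
s=cam('scene')
cv2.imwrite('pics/p8.png',cv2.resize(s['color'][100:240,160:340,::-1],None,fx=4,fy=4))
print(env.get_state()['eef_pos'],env.get_state()['force'])
E
```

```text
[0.56694021 0.08714515 0.2581019 ] [-0.23701844 -0.41942638 -0.77977378]
```

View pics/p8.png

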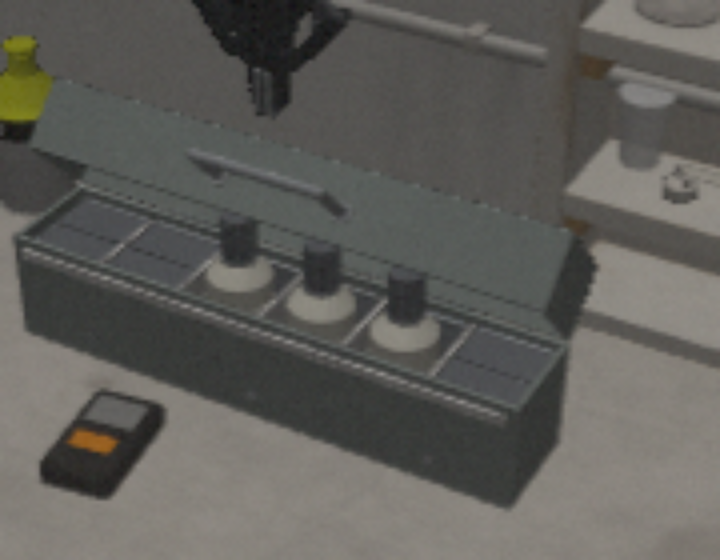

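>>> {"name": "drive_tool", "arguments": {"deltas": [0,19,0,0,0,0,0,0,18,0,0,0,0,0,0,0,0,20,0,0,0,0,5,0,10,0,0,0,0,5,0,6,0,0,0,0,5,0,6,0,0,0,0,0,0,0,0,0,0]}}

```text
time: 31.5
eef_pos: [0.5123, 0.0869, 0.2133]
tcp_rot: [-0.001, -3.14, 0.001]
force: [-0.2, -0.2, 0.8]
gripper_width: -0.003
```

>>> {"name": "drive_tool", "arguments": {"deltas": [0,4,0,7,0,0,0,0,4,0,7,0,0,0,0,5,0,9,0,0,0,0,4,0,9,0,0,0,0,4,0,9,0,0,0,0,4,0,9,0,0,0,0,4,0,9,0,0,0,0,4,0,9,0,0,0,0,0,0,0,0,0,0]}}

```text
time: 32.4
eef_pos: [0.4788, 0.0868, 0.1447]
tcp_rot: [-0.001, -3.139, 0.001]
force: [-0.0, 0.7, -0.8]
gripper_width: -0.003
```

>>> {"name": "drive_tool", "arguments": {"deltas": [0,0,0,5,0,0,0,0,0,0,5,0,0,0,0,0,0,3,0,0,0,0,0,0,0,0,0,0]}}

```text
time: 32.8
eef_pos: [0.4802, 0.087, 0.1327]
tcp_rot: [-0.002, -3.141, 0.0]
force: [0.5, -0.0, -1.2]
gripper_width: 0.002
```

>>> {"name": "drive_tool", "arguments": {"deltas": [0,0,0,2,0,0,0,0,0,0,2,0,0,0,0,0,0,0,0,0,0]}}

```text
time: 33.1
eef_pos: [0.4802, 0.0871, 0.1289]
tcp_rot: [-0.002, -3.141, 0.0]
force: [0.3, -0.3, -0.1]
gripper_width: -0.003
```

```bash
python3 - <<'E'
from h import *
s=cam('scene')
cv2.imwrite('pics/p9.png',cv2.resize(s['color'][100:240,160:340,::-1],None,fx=4,fy=4))
print(env.get_state()['eef_pos'],env.get_state()['force'])
E
```

```text
[0.48021485 0.08710627 0.12900454] [ 0.35064269 -0.27686764  0.20177772]
```

View pics/p9.png

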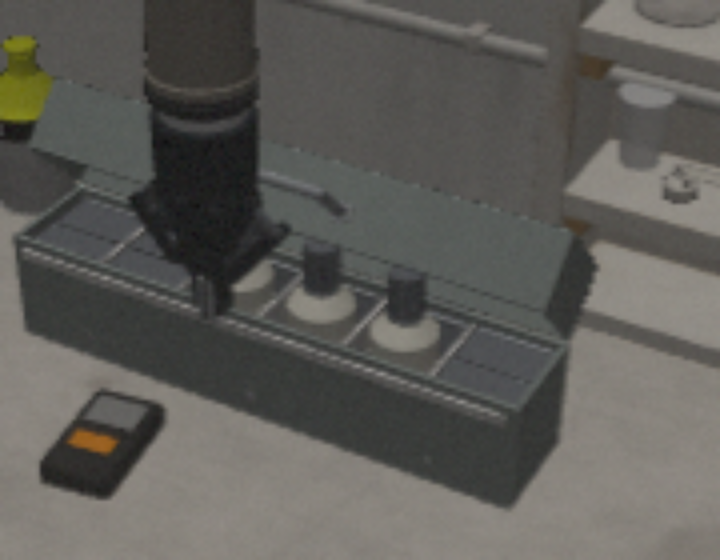

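I missed the bar: the hood still stands about half open. I'll measure the bar from picture p8 (mid at about (260,175)).

```bash
python3 - <<'E'
from h import *
np.set_printoptions(precision=4,suppress=True)
s=cam('scene'); o=-s['R'].T@s['t']
for p,y in(((262,176),.085),((195,155),.14),((325,196),.03)):
    d=ray(s,px(*p,160,100,4),0)-o; P=o+d*(y-o[1])/d[1]; v=P-[.621,y,.1]; print(P,np.hypot(v[0],v[2]),np.degrees(np.arctan2(v[2],v[0])))
E
```

```text
[0.5494 0.085  0.2146] 0.1351630279291001 122.00961478176143
[0.5426 0.14   0.2201] 0.1434553425683239 123.14473081598764
[0.5481 0.03   0.2147] 0.13595338096421322 122.44560772960426
```

>>> {"name": "drive_tool", "arguments": {"deltas": [0,0,0,-45,0,0,0,0,0,0,-45,0,0,0,0,0,0,-45,0,0,0,0,0,0,-40,0,0,0,0,-30,-2,0,0,0,0,0,-30,0,0,0,0,0,0,-23,0,0,0,0,0,0,0,0,0,0,0,0,0,0,0,0,0,0,0]}}

```text
time: 34.1
eef_pos: [0.563, 0.0848, 0.3037]
tcp_rot: [-0.002, -3.141, 0.001]
force: [-0.2, -0.2, -0.0]
gripper_width: -0.004
```

>>> {"name": "drive_tool", "arguments": {"deltas": [0,0,0,30,0,0,0,0,0,0,25,0,0,0,0,0,0,15,0,0,0,0,0,0,10,0,0,0,0,0,0,8,0,0,0,0,0,0,4,0,0,0,0,0,0,0,0,0,0]}}

```text
time: 34.8
eef_pos: [0.5632, 0.085, 0.2121]
tcp_rot: [-0.002, -3.141, -0.0]
force: [0.9, -0.2, 0.9]
gripper_width: 0.003
```

Now push along the arc from behind to TCP (0.509, 0.162).

>>> {"name": "drive_tool", "arguments": {"deltas": [0,8,0,1,0,0,0,0,7,0,4,0,0,0,0,7,0,6,0,0,0,0,6,0,6,0,0,0,0,6,0,7,0,0,0,0,6,0,7,0,0,0,0,5,0,7,0,0,0,0,5,0,7,0,0,0,0,4,0,5,0,0,0,0,0,0,0,0,0,0]}}

```text
time: 35.8
eef_pos: [0.5091, 0.085, 0.1612]
tcp_rot: [0.001, 3.141, -0.001]
force: [3.6, 0.6, -1.9]
gripper_width: 0.004
```

```bash
python3 - <<'E'
from h import *
s=cam('scene')
cv2.imwrite('pics/p10.png',cv2.resize(s['color'][100:240,160:340,::-1],None,fx=4,fy=4))
print(env.get_state()['eef_pos'],env.get_state()['force'])
E
```

```text
[0.50904314 0.08497974 0.16144461] [ 3.70486474  1.04258257 -1.81062027]
```

View pics/p10.png

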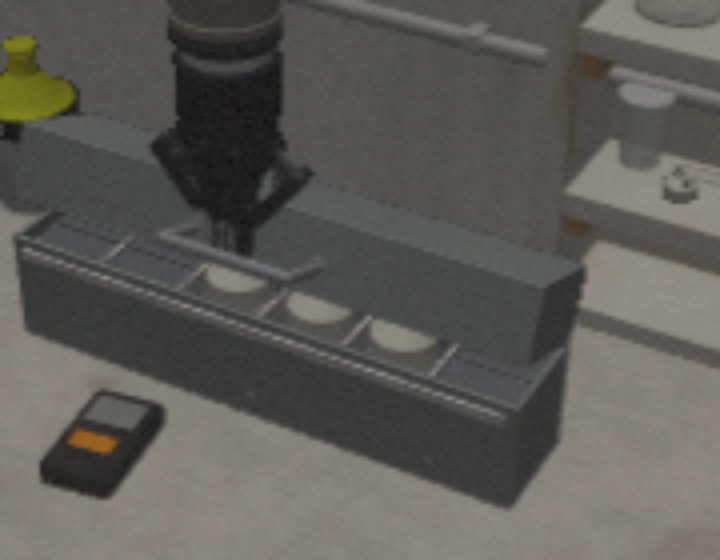

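The hood is nearly down, with the bar in front of the fingers at (240,255). Next I'll lift over the bar and press it down from above.

>>> {"name": "drive_tool", "arguments": {"deltas": [0,-4,0,0,0,0,0,0,0,0,-20,0,0,0,0,0,0,-20,0,0,0,0,16,0,0,0,0,0,0,0,0,0,0,0,0,0,0,12,0,0,0,0,0,0,8,0,0,0,0,2,0,4,0,0,0,0,2,0,4,0,0,0,0,0,0,0,0,0,0]}}

```text
invalid input at $.deltas: expected a multiple of 7 numbers
```

>>> {"name": "drive_tool", "arguments": {"deltas": [0,-4,0,0,0,0,0,0,0,0,-20,0,0,0,0,0,0,-20,0,0,0,0,16,0,0,0,0,0,0,0,0,0,0,0,0,0,0,0,12,0,0,0,0,0,0,8,0,0,0,0,2,0,4,0,0,0,0,2,0,4,0,0,0,0,0,0,0,0,0,0]}}

```text
time: 36.85
eef_pos: [0.4927, 0.0849, 0.1732]
tcp_rot: [-0.002, -3.14, 0.001]
force: [1.1, -0.4, -0.1]
gripper_width: -0.005
```

```bash
python3 - <<'E'
from h import *
np.set_printoptions(precision=4,suppress=True)
s=cam('scene'); o=-s['R'].T@s['t']
for p,y in(((226,257),.085),((165,238),.14),((288,277),.03)):
    d=ray(s,px(*p,160,100,4),0)-o; P=o+d*(y-o[1])/d[1]; v=P-[.621,y,.1]; print(P,np.hypot(v[0],v[2]),np.degrees(np.arctan2(v[2],v[0])))
print(env.get_state()['force'],env.get_state()['tau'])
# change vs p10 in hood region
old=cv2.resize(cv2.imread('pics/p10.png'),(180,140),interpolation=cv2.INTER_AREA); new=s['color'][100:240,160:340,::-1]
d=np.abs(old.astype(int)-cv2.GaussianBlur(new,(3,3),0)).max(2); m=(d>18).astype(np.uint8)
print('changed cols>95 (hood right half):',m[:,85:].sum(), 'all',m.sum())
E
```

```text
[0.4959 0.085  0.1727] 0.14469340104390963 149.849581337405
[0.4969 0.14   0.171 ] 0.1430007878378315 150.21218494152663
[0.4932 0.03   0.175 ] 0.148226197518405 149.58162562669975
[ 0.1426 -0.7293 -0.2586] [ -0.0348 -37.262    3.9928 -23.1194  -0.01    -0.0256   0.0064]
changed cols>95 (hood right half): 84 all 925
```

>>> {"name": "drive_tool", "arguments": {"deltas": [0,2,0,5,0,0,0,0,2,0,5,0,0,0,0,2,0,5,0,0,0,0,0,0,0,0,0,0]}}

```text
time: 37.3
eef_pos: [0.4866, 0.085, 0.1583]
tcp_rot: [-0.001, -3.141, 0.001]
force: [0.8, 0.5, 1.0]
gripper_width: 0.001
```

```bash
python3 - <<'E'
from h import *
s=cam('scene')
old=cv2.resize(cv2.imread('pics/p10.png'),(180,140),interpolation=cv2.INTER_AREA); new=s['color'][100:240,160:340,::-1].copy()
d=np.abs(old.astype(int)-cv2.GaussianBlur(new,(3,3),0)).max(2); m=(d>18).astype(np.uint8)
print('changed right half:',m[:,85:].sum())
# white bottle shoulder pixels left visible
for im in(old,new): print('shoulder', (im[60:95,50:115].min(2)>120).sum())
cv2.imwrite('pics/p11.png',cv2.resize(new,None,fx=4,fy=4))
print(env.get_state()['eef_pos'],env.get_state()['force'])
E
```

```text
changed right half: 474
shoulder 122
shoulder 29
[0.48704219 0.08505153 0.1586519 ] [ 0.6741457  -0.13050065  0.06911433]
```

The hood is moving: many pixels in its right half changed and the bottle shoulders are disappearing. Continuing.

>>> {"name": "drive_tool", "arguments": {"deltas": [0,2,0,6,0,0,0,0,2,0,6,0,0,0,0,2,0,6,0,0,0,0,1,0,5,0,0,0,0,1,0,4,0,0,0,0,0,0,2,0,0,0,0,0,0,0,0,0,0]}}

```text
time: 38.05
eef_pos: [0.4789, 0.0851, 0.13]
tcp_rot: [-0.002, -3.14, -0.0]
force: [-1.6, 0.7, 2.5]
gripper_width: 0.002
```

>>> {"name": "drive_tool", "arguments": {"deltas": [0,0,0,2,0,0,0,0,0,0,2,0,0,0,0,0,0,0,0,0,0]}}

```text
time: 38.35
eef_pos: [0.4791, 0.0852, 0.1291]
tcp_rot: [-0.003, -3.14, -0.004]
force: [-15.0, -2.2, 44.3]
gripper_width: -0.002
```

Hard stop at z=0.129, which is the closed bar's top. Retreating and checking.

>>> {"name": "drive_tool", "arguments": {"deltas": [0,0,0,-10,0,0,0,0,0,0,-30,0,0,0,0,0,0,-40,0,0,0,0,0,0,-40,0,0,0,0,0,0,-40,0,0,0,0,30,40,-30,0,0,0,0,0,45,0,0,0,0,0,0,45,0,0,0,0,0,0,45,0,0,0,0,0,0,0,0,0,0]}}

```text
invalid input at $.deltas: expected a multiple of 7 numbers
```

```bash
python3 - <<'E'
from h import *
s=cam('scene'); save(s,'p12')
print(env.get_state()['eef_pos'],env.get_state()['force'],env.get_state()['time'])
print('top front edge pred (z .164):',proj(s,[[.525,.313,.164],[.525,-.143,.164],[.475,.14,.125],[.475,.03,.125]])*1.5)
E
```

```text
[0.4791031  0.08522051 0.12913878] [-14.53842745  -1.13015719  43.59671684] 38.4
top front edge pred (z .164): [[241.68696608 213.31882769]
 [434.94543407 275.56483394]
 [296.57097577 262.74837207]
 [343.05705208 278.74678711]]
```

View pics/p12.png

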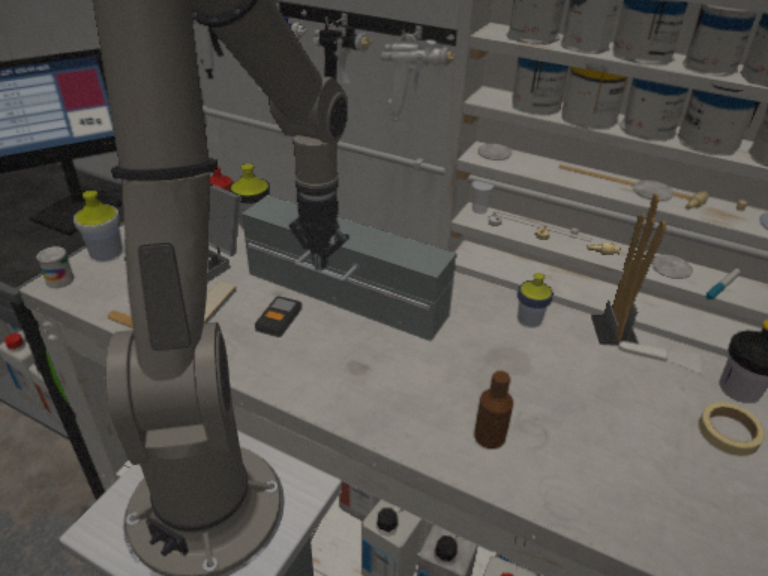

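The picture shows the hood closed: the rim seam is shut from (247,262) to (450,308) with no gap. No white bottles are left on the bench and the bystanders look unmoved. Retreating now; the last retreat call was refused because a number was missing.

>>> {"name": "drive_tool", "arguments": {"deltas": [0,0,0,-5,0,0,0,0,0,0,-10,0,0,0,0,0,0,-30,0,0,0,0,0,0,-40,0,0,0,0,0,0,-40,0,0,0,0,0,0,-40,0,0,0,0,0,0,-30,0,0,0,0,0,0,0,0,0,0,0,0,0,0,0,0,0]}}

```text
time: 39.3
eef_pos: [0.4793, 0.0851, 0.3213]
tcp_rot: [0.001, 3.141, 0.001]
force: [-0.3, 0.9, -1.1]
gripper_width: 0.001
```

```bash
python3 - <<'E'
from h import *
a=cv2.imread('pics/p12.png'); s=cam('scene'); save(s,'p13'); b=cv2.imread('pics/p13.png')
d=np.abs(a.astype(int)-b).max(2)
print('hood right half changed px:',(cv2.GaussianBlur(d.astype(np.float32),(5,5),0)[240:335,350:460]>20).sum())
o=cv2.resize(np.load('scene0.npy')[:,:,::-1],None,fx=1.5,fy=1.5)
e=cv2.GaussianBlur(np.abs(o.astype(int)-b).max(2).astype(np.float32),(5,5),0)
print('gauge',(e[295:337,250:303]>25).sum(),'cup',(e[270:310,515:556]>25).sum(),'fan',(e[282:318,205:238]>25).sum())
print(env.get_state()['eef_pos'],env.get_state()['force'])
E
```

```text
hood right half changed px: 0
gauge 0 cup 50 fan 20
[0.47868436 0.08496099 0.32028897] [-0.2166321   0.09230099 -0.02957889]
```

```bash
python3 -c "
from workcell import env
print(env.hand_in())"
```

```text
the job is handed in; nothing more can be done
None
```

I put all three white bottles away, upright on the floors of cells 2, 3 and 4, then closed the hood and handed the job in at about 39 s. Only three white bottles were present, and I left the brown one alone. Probing showed these three cells empty (the flaps gave about 35 mm); I didn't probe cells 1, 5 and 6.

**Last checks**
- **Hood:** The handle bar hit a hard stop with the fingertip at z = 0.129 m, against about 0.130 m expected when closed. The picture showed no gap at the rim, and the hood did not move when the arm backed off.
- **Bottles:** In pictures taken before closing, all three stood in their cells with the hood open. I could not see them once it was shut.
- **Bystanders:** The image difference was 0 pixels for the gauge, 20 for the fan deck and 50 for the gun cup. I put the cup's 50 down to bottle C no longer standing in front of it, but I did not measure the cup's position.
- **Arm:** It ended clear at z = 0.32 m, with the wrist force near zero.

**What went wrong along the way**
- My first push down on the handle missed the bar. I measured the bar again, pushed it from behind and then pressed it down from above.
- The final press peaked at about 44 N on the wrist, through the fingertips. That is under the 120 N wrist limit. It is above the 40 N limit for the arm or gripper body, which I took not to apply to the fingertips.
- Four move calls were refused, the three last ones for a miscounted list; none of them moved anything.

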